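# Put the washed pastry moulds away by kind

## Task

Put the five washed pastry tools away with their own kind: the two round rings in the tray that already holds a round ring, the two square rings in the tray with the square ring, and the wooden tamper in the tray with the tamper. Each must end up standing upright and flat on the floor of its tray, let go, none leaning or stacked. Do not shift or knock over the price stand or the cake.

Things in the scene. Friction and masses are not known exactly. Their poses are not given: they have to be found in the camera images.
- round_a: Loose round dark steel mousse ring, open at both ends, 50 mm outer diameter, 45 mm high, wall 2.5 mm, about 60 g, standing on the counter. Origin at the centre of its lower rim, z up. There are two alike.
- round_b: Loose round dark steel mousse ring, open at both ends, 50 mm outer diameter, 45 mm high, wall 2.5 mm, about 60 g, standing on the counter. Origin at the centre of its lower rim, z up. There are two alike.
- square_a: Loose square dark steel mousse ring, open at both ends, 50 x 50 mm outside, 45 mm high, wall 2.5 mm, about 70 g, standing on the counter. Origin at the centre of its lower rim, z up, x and y square to its sides. There are two alike.
- square_b: Loose square dark steel mousse ring, open at both ends, 50 x 50 mm outside, 45 mm high, wall 2.5 mm, about 70 g, standing on the counter. Origin at the centre of its lower rim, z up, x and y square to its sides. There are two alike.
- tamper: Loose dark wooden tart tamper standing on the counter: round foot 44 mm diameter and 18 mm high, tapering by 22 mm height into a straight handle 26 mm diameter, 90 mm high overall, about 120 g. Origin at the centre of its underside, z up the handle.
- tray_round: Fixed white plastic tray, 220 (x) x 90 (y) x 12 mm high; floor and walls 3 mm thick. Origin: centre of its underside, on the counter (z = 0), z up. At its far end, x = +78, y = 0 mm in its frame, stands a fixed sample: a round steel ring (50 mm diameter, 45 mm high). Free floor: x -107 to +53, y -42 to +42 mm; two pieces fit in line at x = +8 and -62.
- tray_square: Fixed white plastic tray, 220 (x) x 90 (y) x 12 mm high; floor and walls 3 mm thick. Origin: centre of its underside, on the counter (z = 0), z up. At its far end, x = +78, y = 0 mm in its frame, stands a fixed sample: a square steel ring (50 x 50 mm, 45 mm high, sides parallel to the tray's). Free floor: x -107 to +53, y -42 to +42 mm; two pieces fit in line at x = +8 and -62.
- tray_tamper: Fixed white plastic tray, 220 (x) x 90 (y) x 12 mm high; floor and walls 3 mm thick. Origin: centre of its underside, on the counter (z = 0), z up. At its far end, x = +78, y = 0 mm in its frame, stands a fixed sample: a wooden tamper (foot 44 mm diameter, 90 mm high). Free floor: x -107 to +53, y -42 to +42 mm; two pieces fit in line at x = +8 and -62.
- price_stand: Bystander, not to be disturbed: loose blank black price card (85 mm wide, 105 mm high overall) on a round steel foot 56 mm in diameter. Origin at the centre of its underside.
- cake: Bystander, not to be disturbed: loose red domed display cake, about 60 mm high, on a gilt board 90 mm in diameter. Origin at the centre of its underside.
Not all that is in view belongs to the job. Leave any blue look-alike of the tray_square alone.

How it is judged:
At the end, for the whole second after the job is handed in: Each round ring, square ring and tamper in the tray with its own sample: origin over the free floor (tray x -92 to +45 mm, y within 24 mm), under 8 mm above the tray's underside, upright within 0.1 rad, at rest (x of round_a in the frame of tray_round between -0.092 and 0.045 m and y of round_a in the frame of tray_round between -0.024 and 0.024 m and z of each of round_a, round_b in the frame of tray_round below 0.008 m and angle between each of round_a, round_b, square_a, square_b, tamper's own z axis and vertical below 0.1 rad and linear speed of each of round_a, round_b, square_a, square_b, tamper below 0.02 m/s and angular speed of each of round_a, round_b, square_a, square_b, tamper below 0.2 rad/s and x of round_b in the frame of tray_round between -0.092 and 0.045 m and y of round_b in the frame of tray_round between -0.024 and 0.024 m and x of square_a in the frame of tray_square between -0.092 and 0.045 m and y of square_a in the frame of tray_square between -0.024 and 0.024 m and z of each of square_a, square_b in the frame of tray_square below 0.008 m and x of square_b in the frame of tray_square between -0.092 and 0.045 m and y of square_b in the frame of tray_square between -0.024 and 0.024 m and x of tamper in the frame of tray_tamper between -0.092 and 0.045 m and y of tamper in the frame of tray_tamper between -0.024 and 0.024 m and z of tamper in the frame of tray_tamper below 0.008 m); the robot touches nothing.
It fails at once if the price stand is shifted by more than 25 mm or knocked over (distance of price_stand from where it was at the start of the episode above 0.025 m or angle between price_stand's own z axis and vertical above 0.35 rad).
It fails at once if the cake is shifted by more than 25 mm or knocked over (distance of cake from where it was at the start of the episode above 0.025 m or angle between cake's own z axis and vertical above 0.35 rad).
It also fails if it takes over 109 s, if anything falls off the work surface, if the arm or the gripper's body presses on something with over 40 N, if the wrist force passes 120 N, or if a joint passes its speed limit or range.

## Robot

A 6-joint arm with a two-finger parallel gripper is mounted at the origin on the work surface. World frame = base frame: x ahead of the robot, y to its left, z up, the work surface at z = 0. Lengths are in m, angles in rad, forces in N, time in s.
With the tool pointing down it reaches from about 0.35 to 0.85 m from the base axis. Payload 8.1 kg.
Tool frame: the origin (TCP) lies at the very end of the fingers, on their centre line; the grasp point (between the pads) lies 19 mm behind it; z points along the fingers, y is the line along which they close (so a half turn about z gives the same grasp; the last joint's range is limited). The gripper opens to 93 mm and grips with 3 to 60 N. Pads are 15 mm wide; open, the fingers measure 128 mm over their backs; the gripper's body (75 mm by 188 mm) begins 65 mm behind the grasp point.
Start: joints at [1.203, 0.13, 1.488, -0, 1.523, -0.085], TCP at [0.167, 0.576, 0.198] pointing down, gripper open.
Joint ranges: [-2.96, 2.96], [-0.89, 2.26], [0.02, 2.5], [-1.34, 4.48], [0, 2.73], [-2.66, 2.66]. Speed limits (rad/s): [2.39, 2.39, 2.79, 3.14, 3.14, 3.14].

## Interface

Orientations are given as a rotation vector (axis times angle).
In Python, from plant import robot gives the robot as it stands.
- The arm moves only by the tool play_rows, never from a script. Its argument "deltas" is one flat list of numbers, 5 for each row, row after row: the shift along the tool's x, y, z in mm, then the turn about the tool's z in degrees, then the finger opening in mm, from 0 to 93. A call has 1 to 10 rows; each row shifts and turns the commanded pose from where the row before left it, along the tool's axes as they then stand; what a row does not reach is not made up. A row lasts 1/12 s, in which the tool goes at most 41.7 mm and 7.16 degrees, less where a joint would pass 70% of its speed; a pose out of reach is approached as far as the arm can. A call with a gripper value outside its range is refused whole. The fingers move at their own pace and stop on an object; "newtons" is the grip in N (left out, the last holds). Time passes only in rows, so rows that do not move let the fingers close. It gives the time, the measured TCP pose, the force, the opening and the grip force at its end, in the units of the state.
- robot.read_state(): the state, without advancing time (a new reading comes with each control period).
- robot.read_camera(name): name is "side" or "top" or "wrist"; returns a dict with "pixels" (480x640x3 uint8, blue, green, red), "mtx" (3x3 intrinsics, pixels), "eye" and "rotation" of the camera in the world. Camera axes: x right, y up, looking along -z (the intrinsics and any distortion apply to the point x, -y, -z); pixel columns grow to the right and rows downward; lengths in m; the calibration is good to about 2 mm. A picture is of the moment at which its call begins. There is no depth.
- robot.close_job(): hands the job in; it is judged then, once.
The state is a dict: "t": time; "q": joint angles; "dq": joint speeds; "joint_torque": joint torques, N m; "tool_pos": TCP position; "orientation": TCP orientation; "force": force on the tool from outside, world axes, zero at the start; "wrist_torque": the same for the moment, N m; "opening": finger opening in m; "gripper_force": force on a finger pad.
Only numpy, scipy, OpenCV 4.12 (cv2) and the standard library are available. Lean on these libraries where they do the work, as an engineer would, in place of code of your own. Each camera call takes 0.05 s, during which the arm holds its last target. There are 200 camera calls.

## Working session

There is one attempt and no reset: what is moved stays moved. The work goes in short steps, Python scripts to look and compute and a tool call to move; the robot and the scene stay as the last step left them, time stands still between calls to the robot, and variables do not carry over. Pictures are saved under pics/ and viewed, at most 14 in all, crops included, and the job is handed in when it is done.

Besides the shell and the picture viewer there is one more tool, called after "Call:" by a JSON object that holds its "method" and its "body". play_rows: Moves the arm, as the interface text tells. Its arguments: {"type":"object","properties":{"deltas":{"type":"array"},"newtons":{"type":"number"}},"required":["deltas"]}

```bash
mkdir -p pics; cat > h.py <<'E'
import numpy as np, cv2
from plant import robot
def cam(n):
    c=robot.read_camera(n); return c
def ray(c,u,v):
    K=np.array(c["mtx"]);d=np.linalg.inv(K)@[u,v,1.]
    R=np.array(c["rotation"]);R=R if R.shape==(3,3) else cv2.Rodrigues(R)[0]
    return np.array(c["eye"]),R@np.array([d[0],-d[1],-d[2]])
def onplane(c,u,v,z):
    e,d=ray(c,u,v);return e+d*(z-e[2])/d[2]
E
python3 - <<'E'
from h import *
for n in ["top","side"]:
    c=cam(n);print(n,{k:np.round(v,3).tolist() for k,v in c.items() if k!="pixels"},list(c))
    cv2.imwrite(f"pics/{n}0.png",c["pixels"])
print(robot.read_state())
E
```

```text
top {'mtx': [[437.457, 0.0, 318.259], [0.0, 437.457, 232.928], [0.0, 0.0, 1.0]], 'eye': [0.353, 0.002, 1.043], 'rotation': [0.026, -0.054, -1.553]} ['pixels', 'mtx', 'eye', 'rotation']
side {'mtx': [[475.298, 0.0, 319.298], [0.0, 475.298, 242.711], [0.0, 0.0, 1.0]], 'eye': [0.084, -0.657, 0.864], 'rotation': [0.698, -0.169, -0.491]} ['pixels', 'mtx', 'eye', 'rotation']
{'t': 0.1, 'q': array([ 1.20262160e+00,  1.31066988e-01,  1.48917938e+00, -1.89615708e-05,
        1.52299947e+00, -8.53775350e-02]), 'dq': array([ 0.00018484, -0.00284332, -0.00262493, -0.00089316, -0.00031984,
       -0.0002504 ]), 'joint_torque': array([ 1.64563378e-03, -5.61338139e+01, -4.93097770e+01,  7.70897744e-02,
        2.90758268e-02, -7.36526522e-05]), 'tool_pos': array([0.1671992 , 0.57565826, 0.19659858]), 'orientation': array([-4.42686663e-01, -3.10988860e+00,  2.53673310e-03]), 'force': array([ 0.24123112, -0.28848667,  0.35707446]), 'wrist_torque': array([0.01640495, 0.01574325, 0.00591046]), 'gripper_force': 0.0, 'opening': 0.09294871713499261}
```

View pics/top0.png

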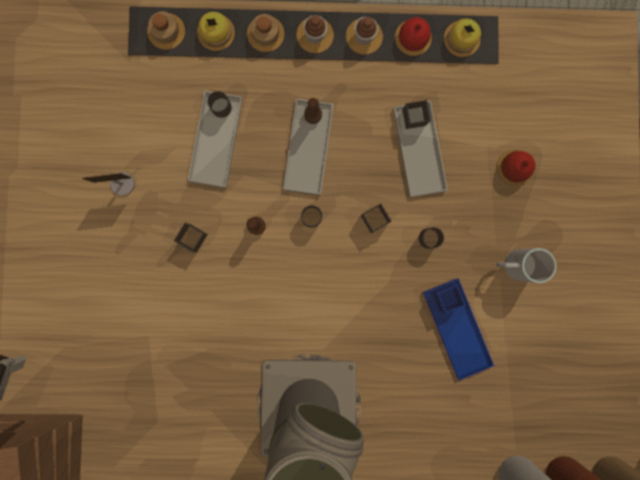

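View pics/side0.png

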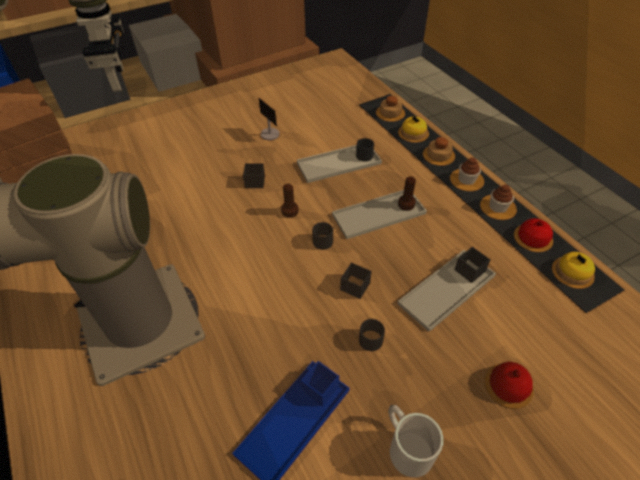

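The top view shows these:
- Trays: round sample (215,140), tamper sample (308,147), square sample (419,150). The blue look-alike is at (458,330).
- Loose pieces: squares (191,237) and (376,218), rounds (311,216) and (431,238), tamper (256,226).
- Bystanders: price stand (120,183), cake (518,166).

Next I'll measure with masks.

```bash
cat > m.py <<'E'
from h import *
c=cam("top");im=c["pixels"];hsv=cv2.cvtColor(im,cv2.COLOR_BGR2HSV)
# trays: pale, low saturation
m=((hsv[...,1]<60)&(hsv[...,2]>80)).astype(np.uint8)*255
m[:70]=0;m[210:]=0;m[:,:150]=0;m[:,460:]=0
m=cv2.morphologyEx(m,cv2.MORPH_CLOSE,np.ones((3,3)))
for k in cv2.findContours(m,0,2)[0]:
    if cv2.contourArea(k)<800: continue
    b=cv2.boxPoints(cv2.minAreaRect(k));W=np.array([onplane(c,*p,0.010)[:2] for p in b])
    print("tray",np.round(b).tolist(),np.round(W,3).tolist(),"ctr",np.round(W.mean(0),3),"sides",np.round(np.linalg.norm(W-np.roll(W,1,0),axis=1),3))
for n,(u,v) in dict(sqA=(191,237),tam=(256,226),rA=(311,216),sqB=(376,218),rB=(431,238)).items():
    p=hsv[v-22:v+22,u-22:u+22,2]; print(n,np.percentile(p,[2,10,20,50]))
x=cv2.resize(im[85:265,165:455],None,fx=2.75,fy=2.75,interpolation=cv2.INTER_CUBIC)
x=np.clip(x.astype(float)*1.7,0,255).astype(np.uint8);cv2.imwrite("pics/crop1.png",x)
E
python3 m.py
```

```text
tray [[393.0, 108.0], [430.0, 101.0], [446.0, 190.0], [410.0, 196.0]] [[0.712, -0.192], [0.73, -0.279], [0.515, -0.319], [0.497, -0.232]] ctr [ 0.613 -0.256] sides [0.218 0.089 0.219 0.089]
tray [[283.0, 189.0], [296.0, 99.0], [333.0, 105.0], [319.0, 194.0]] [[0.51, 0.07], [0.727, 0.043], [0.716, -0.045], [0.499, -0.017]] ctr [0.613 0.013] sides [0.087 0.219 0.088 0.219]
tray [[188.0, 180.0], [205.0, 91.0], [242.0, 97.0], [225.0, 187.0]] [[0.525, 0.295], [0.742, 0.262], [0.728, 0.174], [0.511, 0.207]] ctr [0.626 0.234] sides [0.089 0.22  0.09  0.22 ]
sqA [ 45.7  60.   83.  117.5]
tam [ 57.  73. 105. 131.]
rA [ 65.  83.  91. 121.]
sqB [ 49.  77.  89. 118.]
rB [ 42.   64.5  88.  119. ]
```

View pics/crop1.png

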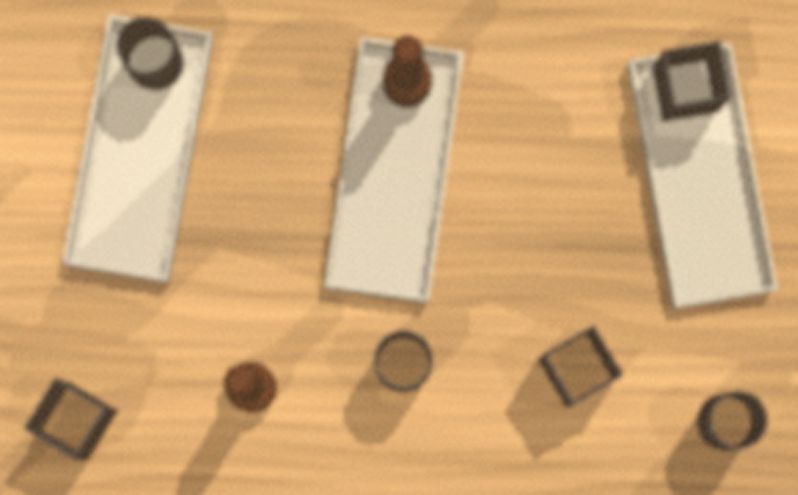

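Tray boxes measure 219 x 89 mm, which matches the given size. The crop confirms the loose kinds: round (403,360) and (732,420), square (71,420) and (581,367), tamper (249,387). The white tray at right is the one with the square sample. Next I'll work out the positions and moves.

```bash
cat >> h.py <<'E'
def goto(x,y,z,jaw=None):
    "print shift in tool axes (mm), then turn (deg) to bring jaw axis to world angle (mod 180)"
    s=robot.read_state();R=cv2.Rodrigues(np.array(s["orientation"]))[0]
    d=R.T@(np.array([x,y,z])-s["tool_pos"])*1000
    j=np.degrees(np.arctan2(R[1,1],R[0,1]));t=0
    if jaw is not None: t=-((jaw-j+90)%180-90)
    print("t %.1f jaw %.1f q6 %.2f shift"%(s["t"],j,s["q"][5]),np.round(d,1),"rows>=%.1f"%(np.linalg.norm(d)/41.7),"turn %.1f"%t, "tilt",np.round(R[:,2],3))
E
python3 - <<'E'
from h import *
c=cam("top")
f=lambda p,z:onplane(c,p[0]/2.75+165,p[1]/2.75+85,z)[:2]
for n,q in dict(sqA=[(60,380),(116,410),(83,458),(28,425)],sqB=[(594,328),(621,372),(570,405),(541,362)]).items():
    W=np.array([f(p,.0225) for p in q]);e=W-np.roll(W,1,0)
    print(n,W.mean(0).round(3),np.linalg.norm(e,axis=1).round(3),(np.degrees(np.arctan2(e[:,1],e[:,0]))%90).round(1))
for n,p,z in [("rA",(403,360),.0225),("rB",(732,420),.0225),("tam foot",(249,388),.012)]: print(n,f(p,z).round(3))
s=cam("side")
# cross-check on side view piece centres at mid height
for n,p,z in [("sqA",(254,176),.0225),("tam",(289,209),.012),("rA",(322,236),.0225),("sqB",(356,281),.0225),("rB",(371,335),.0225)]: print("side",n,onplane(s,*p,z)[:2].round(3))
goto(.4,.28,.14)
E
```

```text
sqA [0.391 0.28 ] [0.046 0.054 0.049 0.054] [56.4 62.9 57.1 60.1]
sqB [ 0.442 -0.151] [0.054 0.044 0.052 0.044] [33.7 32.2 33.8 34.8]
rA [0.445 0.001]
rB [ 0.399 -0.281]
tam foot [0.42  0.132]
side sqA [0.39  0.272]
side tam [0.419 0.125]
side rA [ 0.443 -0.004]
side sqB [ 0.443 -0.155]
side rB [ 0.398 -0.283]
t 0.2 jaw 73.8 q6 -0.09 shift [-306.  -219.2   57.2] rows>=9.1 turn 0.0 tilt [-0.    -0.001 -1.   ]
```

```bash
python3 -c "
from h import *
goto(.391,.278,.13,58)"
```

```text
t 0.2 jaw 73.8 q6 -0.09 shift [-298.  -223.6   67.2] rows>=9.1 turn 15.8 tilt [-0.    -0.001 -1.   ]
```

Call:
{"method": "play_rows", "body": {"deltas": [-30, -22, 6, 0, 93, -30, -22, 6, 0, 93, -30, -22, 6, 0, 93, -30, -22, 6, 0, 93, -30, -22, 6, 0, 93, -30, -22, 6, 0, 93, -30, -22, 6, 0, 93, -30, -22, 6, 0, 93, -30, -23, 6, 0, 93, -28, -24, 6, 0, 93], "newtons": 15}}

```text
t: 1.08
tool_pos: [0.3923, 0.2773, 0.1374]
orientation: [0.443, 3.11, 0.001]
force: [1.3, 0.1, 0.3]
opening: 0.093
gripper_force: 0.0
```

Call:
{"method": "play_rows", "body": {"deltas": [0, 0, 3, 5, 93, 0, 0, 2, 5, 93, 0, 0, 2, 6, 93, 0, 0, 0, 0, 93]}}

```text
t: 1.42
tool_pos: [0.3913, 0.2783, 0.13]
orientation: [-0.88, -3.015, 0.001]
force: [-0.2, 0.6, 0.4]
opening: 0.0929
gripper_force: 0.0
```

```bash
python3 -c "
from h import *
goto(.391,.278,.016,58)
c=cam('wrist');cv2.imwrite('pics/w1.png',c['pixels'])"
```

```text
t 1.4 jaw 57.5 q6 -0.49 shift [  0.   -0.3 114. ] rows>=2.7 turn -0.5 tilt [-0.001 -0.    -1.   ]
```

View pics/w1.png

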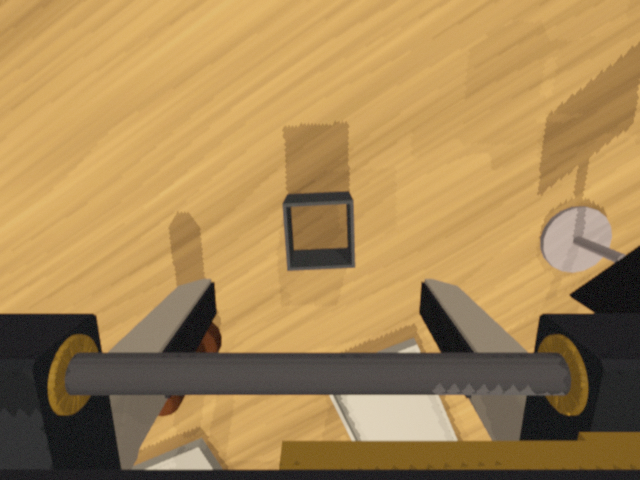

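The wrist view shows the square ring at (284..354, 192..270), with its sides parallel to the pads. I'll check its centre with a top-rim ray.

```bash
python3 -c "
from h import *
c=cam('wrist')
W=np.array([onplane(c,*p,.045) for p in [(284,203),(352,192),(354,266),(288,270)]])
print(W.round(3).tolist(),W.mean(0).round(3))"
```

```text
[[0.359, 0.271, 0.045], [0.377, 0.315, 0.045], [0.425, 0.289, 0.045], [0.402, 0.246, 0.045]] [0.391 0.28  0.045]
```

Centre (0.391, 0.280) confirms the top-view value. Descend and grip.

Call:
{"method": "play_rows", "body": {"deltas": [0, 0, 35, 0, 93, 0, 1, 35, 0, 93, 0, 1, 30, 0, 93, 0, 0, 14, 0, 93, 0, 0, 0, 0, 40, 0, 0, 0, 0, 40, 0, 0, 0, 0, 40, 0, 0, 0, 0, 40, 0, 0, 0, 0, 40, 0, 0, 0, 0, 40], "newtons": 15}}

```text
t: 2.35
tool_pos: [0.3934, 0.2812, 0.0179]
orientation: [0.87, 3.017, 0.003]
force: [-0.2, -0.7, -0.5]
opening: 0.0574
gripper_force: 0.0
```

Call:
{"method": "play_rows", "body": {"deltas": [0, 0, 0, 0, 40, 0, 0, 0, 0, 40, 0, 0, -30, 0, 40, 0, 0, -40, 0, 40, 0, 0, -40, 0, 40, 0, 0, -15, 0, 40, 0, 0, 0, 0, 40]}}

```text
t: 2.93
tool_pos: [0.3954, 0.2823, 0.1471]
orientation: [0.869, 3.012, 0.01]
force: [0.0, 0.0, -0.9]
opening: 0.0499
gripper_force: 14.9
```

```bash
python3 -c "
from h import *
goto(.621,-.2545,.14,100.5)"
```

```text
t 2.9 jaw 57.8 q6 -0.49 shift [-476.9 -334.     6.5] rows>=14.0 turn -42.7 tilt [ 0.008  0.004 -1.   ]
```

Call:
{"method": "play_rows", "body": {"deltas": [-20, -14, 0, 0, 40, -30, -21, 0, 0, 40, -34, -24, 0, 0, 40, -34, -24, 0, 0, 40, -34, -24, 0, 0, 40, -34, -24, 0, 0, 40, -34, -24, 0, 0, 40, -34, -24, 0, 0, 40, -34, -24, 0, 0, 40, -34, -24, 0, 0, 40]}}

```text
t: 3.77
tool_pos: [0.5434, -0.0851, 0.1398]
orientation: [-0.871, -3.016, -0.0]
force: [1.4, 0.3, -0.4]
opening: 0.0499
gripper_force: 14.9
```

Call:
{"method": "play_rows", "body": {"deltas": [-34, -24, 0, 0, 40, -34, -24, 0, 0, 40, -34, -24, 0, 0, 40, -30, -21, 0, 0, 40, -20, -12, 0, -7, 40, 0, 0, 0, -7, 40, 0, 0, 0, -7, 40, 0, 0, 0, -7, 40, 0, 0, 0, -7, 40, 0, 0, 0, -7, 40]}}

```text
t: 4.6
tool_pos: [0.6156, -0.2527, 0.1392]
orientation: [0.277, -3.127, -0.003]
force: [-0.8, 0.0, -0.5]
opening: 0.0502
gripper_force: 14.9
```

Call:
{"method": "play_rows", "body": {"deltas": [0, 0, 0, 0, 40, 0, 0, 0, 0, 40, 0, 0, 0, 0, 40]}}

```text
t: 4.85
tool_pos: [0.6161, -0.2527, 0.1405]
orientation: [0.262, -3.129, -0.001]
force: [-0.3, 0.5, 0.3]
opening: 0.0497
gripper_force: 14.9
```

```bash
python3 -c "
from h import *
goto(.621,-.2545,.022,100.5)
c=cam('wrist');cv2.imwrite('pics/w2.png',c['pixels'])"
```

```text
t 4.8 jaw 99.6 q6 -2.20 shift [ -4.7  -2.7 118.4] rows>=2.8 turn -0.9 tilt [-0.001  0.001 -1.   ]
```

View pics/w2.png

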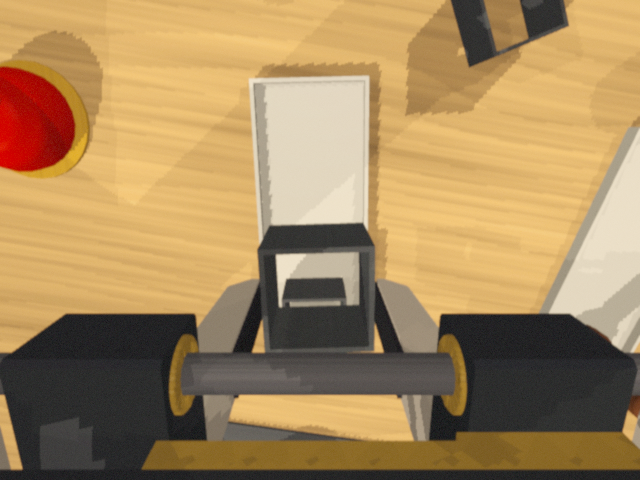

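The held square ring is over the tray and in line with it. The tray's near corners are at (250,78) and (369,76). I'll check the lateral position from those.

```bash
python3 -c "
from h import *
c=cam('wrist')
a,b=[onplane(c,*p,.012)[:2] for p in [(250,78),(369,76)]]
print(a,b,np.linalg.norm(a-b),np.degrees(np.arctan2(*(b-a)[::-1])))
m=(a+b)/2;y=(b-a)/np.linalg.norm(b-a);x=np.array([y[1],-y[0]])
for s in (118,48): print('slot',(m+x*s/1000).round(4))"
```

```text
[ 0.51520051 -0.32194054] [ 0.49899506 -0.23433021] 0.08909650238593597 100.47966413875365
slot [ 0.6231 -0.2567]
slot [ 0.5543 -0.2694]
```

Call:
{"method": "play_rows", "body": {"deltas": [-5, -4, 30, -1, 40, 0, 0, 36, 0, 40, 0, 0, 30, 0, 40, 0, 0, 15, 0, 40, 0, 0, 5, 0, 40, 0, 0, 3, 0, 40, 0, 0, 0, 0, 40, 0, 0, 0, 0, 40]}}

```text
t: 5.62
tool_pos: [0.6237, -0.2568, 0.025]
orientation: [-0.295, 3.125, -0.003]
force: [-0.1, -0.5, -1.0]
opening: 0.0499
gripper_force: 14.9
```

Call:
{"method": "play_rows", "body": {"deltas": [0, 0, 1, 0, 40, 0, 0, 1, 0, 40, 0, 0, 0, 0, 40]}}

```text
t: 5.87
tool_pos: [0.6228, -0.2564, 0.0216]
orientation: [-0.295, 3.126, -0.001]
force: [0.1, -0.5, -1.0]
opening: 0.0501
gripper_force: 14.9
```

Call:
{"method": "play_rows", "body": {"deltas": [0, 0, 1, 0, 40, 0, 0, 0, 0, 40, 0, 0, 0, 0, 40]}}

```text
t: 6.12
tool_pos: [0.6227, -0.2563, 0.0204]
orientation: [-0.295, 3.127, -0.001]
force: [-0.3, 0.1, 5.3]
opening: 0.05
gripper_force: 14.9
```

Call:
{"method": "play_rows", "body": {"deltas": [0, 0, 1, 0, 40, 0, 0, 0, 0, 40, 0, 0, 0, 0, 40]}}

```text
t: 6.37
tool_pos: [0.6227, -0.2564, 0.0203]
orientation: [-0.295, 3.127, -0.001]
force: [-3.8, 1.1, 11.0]
opening: 0.0495
gripper_force: 14.9
```

Call:
{"method": "play_rows", "body": {"deltas": [0, 0, 0, 0, 75, 0, 0, 0, 0, 75, 0, 0, 0, 0, 75, 0, 0, 0, 0, 75, 0, 0, -20, 0, 75, 0, 0, -40, 0, 75, 0, 0, -40, 0, 75, 0, 0, -20, 0, 75, 0, 0, 0, 7, 93, 0, 0, 0, 7, 93]}}

```text
t: 7.2
tool_pos: [0.6237, -0.2568, 0.1416]
orientation: [0.096, 3.136, -0.003]
force: [-0.6, 0.0, -0.8]
opening: 0.0839
gripper_force: 0.0
```

Call:
{"method": "play_rows", "body": {"deltas": [0, 0, 0, 7, 93, 0, 0, 0, 7, 93, 0, 0, 0, 7, 93, 0, 0, 0, 7, 93, 0, 0, 0, 7, 93, 0, 0, 0, 7, 93, 0, 0, 0, 7, 93, 0, 0, 0, 4, 93]}}

```text
t: 7.87
tool_pos: [0.622, -0.256, 0.138]
orientation: [-1.489, -2.766, -0.0]
force: [0.7, 0.3, -0.4]
opening: 0.093
gripper_force: 0.0
```

```bash
python3 -c "
from h import *
goto(.442,-.152,.13,33.5)"
```

```text
t 7.9 jaw 33.4 q6 -1.05 shift [185.8 -93.    8.2] rows>=5.0 turn -0.1 tilt [-0.001  0.    -1.   ]
```

Call:
{"method": "play_rows", "body": {"deltas": [20, -10, 0, 0, 93, 32, -16, 2, 0, 93, 34, -17, 2, 0, 93, 34, -17, 2, 0, 93, 34, -17, 2, 0, 93, 22, -11, 0, 0, 93, 10, -5, 0, 0, 93, 0, 0, 0, 0, 93, 0, 0, 0, 0, 93]}}

```text
t: 8.62
tool_pos: [0.4416, -0.1533, 0.1308]
orientation: [1.479, 2.77, 0.0]
force: [-0.4, -0.3, 0.4]
opening: 0.093
gripper_force: 0.0
```

```bash
cat > w.py <<'E'
from h import *
import sys
# dark ring near image centre in the wrist view -> centre at top rim height
def ring(name):
    c=cam('wrist');cv2.imwrite(f'pics/{name}.png',c['pixels'])
    g=c['pixels'].max(2);m=((g<80)*255).astype(np.uint8);m[300:]=0
    out=[]
    for k in cv2.findContours(m,0,2)[0]:
        a=cv2.contourArea(k)
        if a<300: continue
        k=cv2.convexHull(k);r=cv2.minAreaRect(k);
        b=np.array([onplane(c,*p,.0225)[:2] for p in cv2.boxPoints(r)]);e=b-np.roll(b,1,0)
        print(np.round(r[0]),np.round(r[1]),"ctr",b.mean(0).round(3),np.linalg.norm(e[:2],axis=1).round(3),"ang",(np.degrees(np.arctan2(e[0,1],e[0,0]))%90).round(1))
if len(sys.argv)>1: ring(sys.argv[1])
E
python3 w.py w3; python3 -c "
from h import *
goto(.442,-.152,.016,33.5)"
```

```text
[322. 233.] [65. 62.] ctr [ 0.448 -0.155] [0.051 0.049] ang 30.8
[324. 195.] [67.  9.] ctr [ 0.431 -0.129] [0.051 0.007] ang 32.4
[422.  59.] [71. 37.] ctr [ 0.436 -0.014] [0.047 0.024] ang 58.9
[467.  39.] [74. 56.] ctr [0.453 0.014] [0.049 0.035] ang 64.8
t 8.7 jaw 33.8 q6 -1.03 shift [  1.5   0.8 114.9] rows>=2.8 turn 0.3 tilt [ 0.001 -0.001 -1.   ]
```

View pics/w3.png

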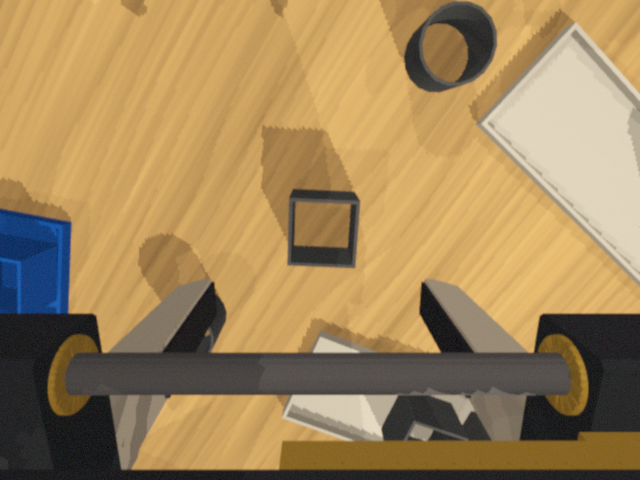

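The square ring is centred at (323,230) and within about 2° of the pads. Descend and grip.

Call:
{"method": "play_rows", "body": {"deltas": [0, 1, 35, 2, 93, 0, 0, 35, 0, 93, 0, 0, 30, 0, 93, 0, 0, 15, 0, 93, 0, 0, 0, 0, 40, 0, 0, 0, 0, 40, 0, 0, 0, 0, 40, 0, 0, 0, 0, 40, 0, 0, 0, 0, 40, 0, 0, 0, 0, 40]}}

```text
t: 9.5
tool_pos: [0.4434, -0.1532, 0.0169]
orientation: [1.527, 2.743, 0.0]
force: [-0.1, 0.6, 0.3]
opening: 0.0576
gripper_force: 0.0
```

Call:
{"method": "play_rows", "body": {"deltas": [0, 0, 0, 0, 40, 0, 0, 0, 0, 40, 0, 0, 0, 0, 40, 0, 0, -30, 0, 40, 0, 0, -40, 0, 40, 0, 0, -40, 0, 40, 0, 0, -15, 0, 40, 0, 0, 0, -7, 40, 0, 0, 0, -7, 40, 0, 0, 0, -7, 40]}}

```text
t: 10.33
tool_pos: [0.4424, -0.1527, 0.141]
orientation: [0.993, 2.98, -0.0]
force: [-0.2, -0.1, -0.6]
opening: 0.0502
gripper_force: 15.0
```

Call:
{"method": "play_rows", "body": {"deltas": [0, 0, 0, -7, 40, 0, 0, 0, -7, 40, 0, 0, 0, -7, 40, 0, 0, 0, -7, 40, 0, 0, 0, -7, 40, 0, 0, 0, -7, 40, 0, 0, 0, -6, 40]}}

```text
t: 10.92
tool_pos: [0.4419, -0.1525, 0.1402]
orientation: [0.305, -3.126, -0.001]
force: [-0.3, 0.3, 0.7]
opening: 0.05
gripper_force: 15.0
```

```bash
python3 -c "
from h import *
goto(.553,-.268,.14,100.5)"
```

```text
t 10.9 jaw 101.2 q6 -2.21 shift [-8.660e+01 -1.348e+02  1.000e-01] rows>=3.8 turn 0.7 tilt [-0.001  0.    -1.   ]
```

Call:
{"method": "play_rows", "body": {"deltas": [-12, -20, 0, 0, 40, -21, -32, 0, 0, 40, -21, -32, 0, 0, 40, -20, -32, 0, 0, 40, -13, -19, 0, 0, 40, 0, 0, 0, 0, 40, 0, 0, 0, 0, 40]}}

```text
t: 11.5
tool_pos: [0.5527, -0.2693, 0.1393]
orientation: [0.294, -3.126, -0.002]
force: [-0.7, -0.1, -0.8]
opening: 0.0501
gripper_force: 15.0
```

Call:
{"method": "play_rows", "body": {"deltas": [0, 0, 30, 0, 40, 0, 0, 36, 0, 40, 0, 0, 30, 0, 40, 0, 0, 15, 0, 40, 0, 0, 5, 0, 40, 0, 0, 3, 0, 40, 0, 0, 1, 0, 40, 0, 0, 0, 0, 40, 0, 0, 0, 0, 40]}}

```text
t: 12.25
tool_pos: [0.5542, -0.2695, 0.0226]
orientation: [-0.296, 3.125, -0.003]
force: [0.5, -1.3, -0.6]
opening: 0.0499
gripper_force: 15.0
```

```bash
python3 -c "
from h import *
goto(.553,-.268,.019,100.5);print(robot.read_state()['force'])"
```

```text
t 12.2 jaw 100.8 q6 -2.30 shift [0.9 1.7 3.6] rows>=0.1 turn 0.3 tilt [ 0.003 -0.002 -1.   ]
[ 0.48293679 -1.33764577 -0.59224374]
```

Call:
{"method": "play_rows", "body": {"deltas": [0, 0, 1, 0, 40, 0, 0, 1, 0, 40, 0, 0, 0, 0, 40, 0, 0, 0, 0, 40]}}

```text
t: 12.58
tool_pos: [0.5537, -0.2694, 0.0195]
orientation: [-0.295, 3.126, -0.002]
force: [0.8, 0.2, 3.5]
opening: 0.0492
gripper_force: 15.0
```

Call:
{"method": "play_rows", "body": {"deltas": [0, 0, 1, 0, 40, 0, 0, 0, 0, 40, 0, 0, 0, 0, 40]}}

```text
t: 12.83
tool_pos: [0.5538, -0.2695, 0.0193]
orientation: [-0.295, 3.126, -0.002]
force: [-3.6, 1.8, 11.5]
opening: 0.0498
gripper_force: 15.0
```

Call:
{"method": "play_rows", "body": {"deltas": [0, 0, 0, 0, 75, 0, 0, 0, 0, 75, 0, 0, 0, 0, 75, 0, 0, 0, 0, 75, 0, 0, -20, 0, 75, 0, 0, -40, 0, 75, 0, 0, -40, 0, 75, 0, 0, -15, 0, 75, 0, 0, 0, 7, 93, 0, 0, 0, 7, 93]}}

```text
t: 13.67
tool_pos: [0.5542, -0.2697, 0.1349]
orientation: [0.096, 3.137, -0.003]
force: [-0.3, 0.3, -0.0]
opening: 0.0841
gripper_force: 0.0
```

Call:
{"method": "play_rows", "body": {"deltas": [0, 0, 0, 6, 93, 0, 0, 0, 0, 93, 0, 0, 0, 0, 93]}}

```text
t: 13.92
tool_pos: [0.5528, -0.2689, 0.1322]
orientation: [-0.247, -3.131, -0.0]
force: [0.0, 0.3, -0.9]
opening: 0.0929
gripper_force: 0.0
```

```bash
python3 -c "
from h import *
goto(.400,-.281,.13,81)"
```

```text
t 13.9 jaw 81.0 q6 -1.95 shift [149.  -35.9   2.2] rows>=3.7 turn -0.0 tilt [-0.001  0.    -1.   ]
```

Call:
{"method": "play_rows", "body": {"deltas": [20, -5, 0, 0, 93, 32, -8, 0, 0, 93, 34, -8, 0, 0, 93, 34, -8, 1, 0, 93, 20, -5, 1, 0, 93, 9, -2, 0, 0, 93, 0, 0, 0, 0, 93, 0, 0, 0, 0, 93]}}

```text
t: 14.58
tool_pos: [0.4008, -0.2809, 0.1309]
orientation: [0.251, 3.13, -0.001]
force: [0.2, -0.3, -0.8]
opening: 0.0925
gripper_force: 0.0
```

```bash
python3 w.py w4; python3 -c "
from h import *
goto(.400,-.281,.016,81)"
```

```text
[319. 244.] [41. 62.] ctr [ 0.413 -0.283] [0.033 0.048] ang 79.7
[319. 203.] [23. 56.] ctr [ 0.382 -0.278] [0.017 0.042] ang 80.8
t 14.6 jaw 80.9 q6 -2.13 shift [  1.3  -0.3 114.9] rows>=2.8 turn -0.1 tilt [ 0.001 -0.    -1.   ]
```

View pics/w4.png

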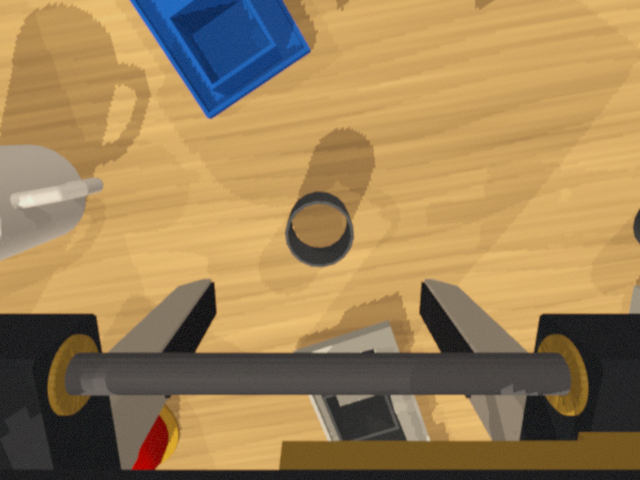

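The round ring is at (319,229), centred between the fingers. Grip and carry.

Call:
{"method": "play_rows", "body": {"deltas": [0, 0, 35, 0, 93, 0, 0, 35, 0, 93, 0, 0, 30, 0, 93, 0, 0, 15, 0, 93, 0, 0, 0, 0, 40, 0, 0, 0, 0, 40, 0, 0, 0, 0, 40, 0, 0, 0, 0, 40, 0, 0, 0, 0, 40, 0, 0, 0, 0, 40]}}

```text
t: 15.47
tool_pos: [0.4011, -0.2814, 0.0169]
orientation: [0.252, 3.13, -0.002]
force: [-0.5, 0.5, 0.7]
opening: 0.0575
gripper_force: 0.0
```

Call:
{"method": "play_rows", "body": {"deltas": [0, 0, 0, 0, 40, 0, 0, 0, 0, 40, 0, 0, 0, 0, 40, 0, 0, -30, 0, 40, 0, 0, -40, 0, 40, 0, 0, -40, 0, 40, 0, 0, -15, 0, 40, 0, 0, 0, 0, 40, 0, 0, 0, 0, 40]}}

```text
t: 16.22
tool_pos: [0.4006, -0.2812, 0.1413]
orientation: [0.252, 3.13, -0.002]
force: [-1.3, -0.2, -1.0]
opening: 0.0496
gripper_force: 15.0
```

```bash
python3 -c "
from h import *
goto(.634,.233,.142,81.35)"
```

```text
t 16.2 jaw 80.8 q6 -2.13 shift [-148.1  544.9   -1.1] rows>=13.5 turn -0.6 tilt [ 0.002 -0.001 -1.   ]
```

Call:
{"method": "play_rows", "body": {"deltas": [-5, 18, 0, 0, 40, -9, 32, 0, 0, 40, -10, 36, 0, 0, 40, -10, 36, 0, 0, 40, -10, 36, 0, 0, 40, -10, 36, 0, 0, 40, -10, 36, 0, 0, 40, -10, 36, 0, 0, 40, -10, 36, 0, 0, 40, -10, 36, 0, 0, 40]}}

```text
t: 17.05
tool_pos: [0.5457, 0.0398, 0.1375]
orientation: [-0.252, -3.127, 0.001]
force: [0.7, -1.2, -0.7]
opening: 0.0494
gripper_force: 15.0
```

Call:
{"method": "play_rows", "body": {"deltas": [-10, 36, 0, 0, 40, -10, 36, 0, 0, 40, -10, 36, 0, 0, 40, -10, 36, 0, 0, 40, -9, 34, 0, 0, 40, -5, 24, 0, 0, 40, 0, 0, 0, 0, 40, 0, 0, 0, 0, 40, 0, 0, 0, 0, 40]}}

```text
t: 17.8
tool_pos: [0.6312, 0.228, 0.1378]
orientation: [-0.251, -3.128, 0.003]
force: [-0.7, 0.4, -0.6]
opening: 0.0493
gripper_force: 15.0
```

```bash
python3 -c "
from h import *
goto(.634,.233,.019,81.35)
c=cam('wrist');cv2.imwrite('pics/w5.png',c['pixels'])"
```

```text
t 17.8 jaw 80.8 q6 -1.14 shift [ -2.4   5.6 118.8] rows>=2.9 turn -0.5 tilt [-0.004 -0.002 -1.   ]
```

View pics/w5.png

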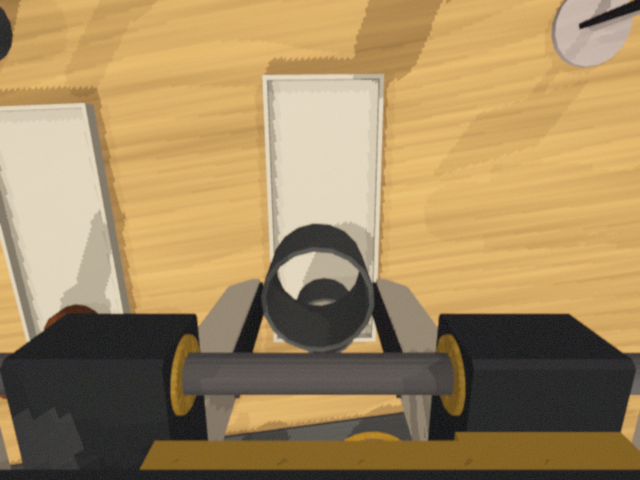

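The ring is over the round tray. The near corners are (264,76) and (383,75), which agrees with the small remaining shift. Lower.

Call:
{"method": "play_rows", "body": {"deltas": [-2, 5, 30, 0, 40, 0, 0, 36, 0, 40, 0, 0, 30, 0, 40, 0, 0, 12, 0, 40, 0, 0, 5, 0, 40, 0, 0, 3, 0, 40, 0, 0, 1, 0, 40, 0, 0, 0, 0, 40, 0, 0, 0, 0, 40, 0, 0, 0, 0, 40]}}

```text
t: 18.68
tool_pos: [0.6366, 0.2337, 0.0255]
orientation: [0.252, 3.129, 0.002]
force: [-0.7, 0.7, -0.6]
opening: 0.0492
gripper_force: 15.0
```

Call:
{"method": "play_rows", "body": {"deltas": [0, 0, 1, 0, 40, 0, 0, 1, 0, 40, 0, 0, 0, 0, 40, 0, 0, 0, 0, 40]}}

```text
t: 19.02
tool_pos: [0.6353, 0.2333, 0.0214]
orientation: [-0.252, -3.131, 0.0]
force: [0.1, -0.2, -1.0]
opening: 0.0495
gripper_force: 15.0
```

Call:
{"method": "play_rows", "body": {"deltas": [0, 0, 1, 0, 40, 0, 0, 1, 0, 40, 0, 0, 0, 0, 40, 0, 0, 0, 0, 40]}}

```text
t: 19.35
tool_pos: [0.6354, 0.2334, 0.0195]
orientation: [0.252, 3.131, 0.0]
force: [0.5, -0.3, -0.8]
opening: 0.0494
gripper_force: 15.0
```

Call:
{"method": "play_rows", "body": {"deltas": [0, 0, 1, 0, 40, 0, 0, 0, 0, 40, 0, 0, 0, 0, 40]}}

```text
t: 19.6
tool_pos: [0.6356, 0.2334, 0.0194]
orientation: [0.252, 3.131, 0.0]
force: [-2.6, -0.9, 5.4]
opening: 0.0493
gripper_force: 15.0
```

Call:
{"method": "play_rows", "body": {"deltas": [0, 0, 1, 0, 40, 0, 0, 0, 0, 40, 0, 0, 0, 0, 40]}}

```text
t: 19.85
tool_pos: [0.6358, 0.2334, 0.0193]
orientation: [0.252, 3.131, 0.0]
force: [-5.4, -1.2, 10.7]
opening: 0.0494
gripper_force: 15.0
```

Call:
{"method": "play_rows", "body": {"deltas": [0, 0, 0, 0, 75, 0, 0, 0, 0, 75, 0, 0, 0, 0, 75, 0, 0, 0, 0, 75, 0, 0, -20, 0, 75, 0, 0, -40, 0, 75, 0, 0, -40, 0, 75, 0, 0, -15, 0, 93, 0, 0, 0, 0, 93, 0, 0, 0, 0, 93]}}

```text
t: 20.68
tool_pos: [0.6364, 0.2336, 0.1339]
orientation: [0.252, 3.129, 0.002]
force: [0.0, -0.6, -0.7]
opening: 0.0902
gripper_force: 0.0
```

```bash
python3 -c "
from h import *
goto(.445,.000,.13,81)"
```

```text
t 20.7 jaw 80.8 q6 -1.13 shift [ 151.5 -261.2    3.2] rows>=7.2 turn -0.2 tilt [ 0.003  0.001 -1.   ]
```

Call:
{"method": "play_rows", "body": {"deltas": [10, -17, 0, 0, 93, 18, -31, 0, 0, 93, 20, -35, 0, 0, 93, 20, -35, 0, 0, 93, 20, -35, 0, 0, 93, 20, -35, 0, 0, 93, 20, -35, 0, 0, 93, 15, -26, 0, 0, 93, 8, -12, 0, 0, 93, 0, 0, 0, 0, 93]}}

```text
t: 21.52
tool_pos: [0.4414, -0.0019, 0.13]
orientation: [-0.256, -3.127, 0.001]
force: [-0.1, 0.1, -0.2]
opening: 0.0926
gripper_force: 0.0
```

Call:
{"method": "play_rows", "body": {"deltas": [0, 0, 0, 0, 93, 0, 0, 0, 0, 93]}}

```text
t: 21.68
tool_pos: [0.4444, 0.0003, 0.1314]
orientation: [-0.252, -3.13, -0.001]
force: [0.0, -0.2, 0.1]
opening: 0.0932
gripper_force: 0.0
```

```bash
python3 w.py w6; python3 -c "
from h import *
goto(.445,.000,.016,81)"
```

```text
[318. 246.] [42. 62.] ctr [ 0.459 -0.002] [0.034 0.048] ang 79.6
[318. 206.] [23. 56.] ctr [0.427 0.003] [0.017 0.042] ang 80.7
[497. 171.] [51. 37.] ctr [0.423 0.139] [0.04  0.026] ang 59.5
t 21.7 jaw 80.8 q6 -1.53 shift [ -0.6  -0.5 115.7] rows>=2.8 turn -0.2 tilt [-0.001  0.    -1.   ]
```

View pics/w6.png

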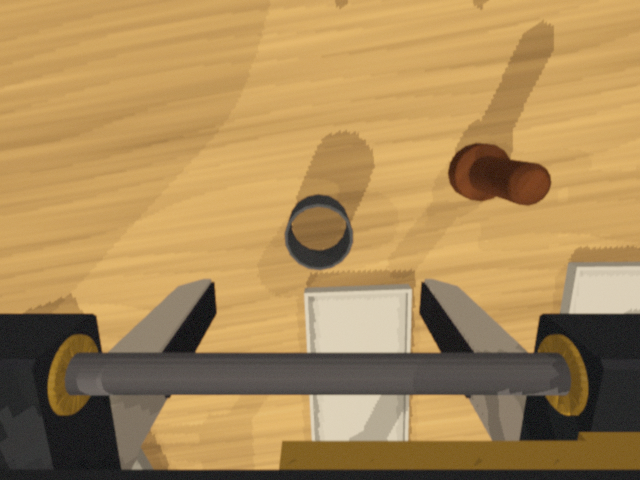

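The round ring is at (318,231), centred. The tamper foot at (480,172) is clear of the fingers.

Call:
{"method": "play_rows", "body": {"deltas": [-2, 0, 35, 0, 93, 0, 0, 35, 0, 93, 0, 0, 30, 0, 93, 0, 0, 15, 0, 93, 0, 0, 0, 0, 40, 0, 0, 0, 0, 40, 0, 0, 0, 0, 40, 0, 0, 0, 0, 40, 0, 0, 0, 0, 40, 0, 0, 0, 0, 40]}}

```text
t: 22.57
tool_pos: [0.4477, -0.0006, 0.0188]
orientation: [0.252, 3.129, -0.0]
force: [0.1, -0.5, -0.7]
opening: 0.0575
gripper_force: 0.0
```

Call:
{"method": "play_rows", "body": {"deltas": [0, 0, 0, 0, 40, 0, 0, 0, 0, 40, 0, 0, 0, 0, 40, 0, 0, -30, 0, 40, 0, 0, -40, 0, 40, 0, 0, -40, 0, 40, 0, 0, -15, 0, 40, 0, 0, 0, 0, 40, 0, 0, 0, 0, 40]}}

```text
t: 23.32
tool_pos: [0.4472, -0.0006, 0.1432]
orientation: [0.252, 3.129, -0.0]
force: [-0.6, -0.3, -2.0]
opening: 0.0495
gripper_force: 15.0
```

```bash
python3 -c "
from h import *
goto(.565,.243,.14,81.35)"
```

```text
t 23.3 jaw 80.8 q6 -1.53 shift [-77.3 259.3   3.4] rows>=6.5 turn -0.6 tilt [ 0.002 -0.    -1.   ]
```

Call:
{"method": "play_rows", "body": {"deltas": [-5, 17, 0, 0, 40, -9, 31, 0, 0, 40, -10, 35, 0, 0, 40, -10, 35, 0, 0, 40, -10, 35, 0, 0, 40, -10, 35, 0, 0, 40, -10, 33, 0, 0, 40, -8, 25, 0, 0, 40, -4, 12, 0, 0, 40, 0, 0, 0, 0, 40]}}

```text
t: 24.15
tool_pos: [0.5617, 0.244, 0.139]
orientation: [-0.248, -3.127, 0.002]
force: [-0.0, -0.9, -2.0]
opening: 0.0498
gripper_force: 15.0
```

Call:
{"method": "play_rows", "body": {"deltas": [0, 0, 0, 0, 40, 0, 0, 0, 0, 40]}}

```text
t: 24.32
tool_pos: [0.5615, 0.2409, 0.1406]
orientation: [-0.252, -3.128, 0.003]
force: [0.1, -0.1, -0.5]
opening: 0.05
gripper_force: 15.0
```

```bash
python3 -c "
from h import *
goto(.565,.243,.019,81.35)"
```

```text
t 24.3 jaw 80.8 q6 -1.09 shift [ -3.4   2.9 121.5] rows>=2.9 turn -0.6 tilt [-0.003 -0.001 -1.   ]
```

Call:
{"method": "play_rows", "body": {"deltas": [-2, 2, 30, 0, 40, 0, 0, 36, 0, 40, 0, 0, 30, 0, 40, 0, 0, 14, 0, 40, 0, 0, 5, 0, 40, 0, 0, 3, 0, 40, 0, 0, 1, 0, 40, 0, 0, 1, 0, 40, 0, 0, 0, 0, 40, 0, 0, 0, 0, 40]}}

```text
t: 25.15
tool_pos: [0.5663, 0.2441, 0.0242]
orientation: [0.252, 3.129, 0.002]
force: [-0.4, 0.7, -0.0]
opening: 0.0494
gripper_force: 15.0
```

Call:
{"method": "play_rows", "body": {"deltas": [0, 0, 1, 0, 40, 0, 0, 0, 0, 40, 0, 0, 0, 0, 40, 0, 0, 0, 0, 40]}}

```text
t: 25.48
tool_pos: [0.5652, 0.2437, 0.0216]
orientation: [0.252, 3.131, 0.0]
force: [0.8, -0.1, 0.1]
opening: 0.0492
gripper_force: 15.0
```

Call:
{"method": "play_rows", "body": {"deltas": [0, 0, 1, 0, 40, 0, 0, 1, 0, 40, 0, 0, 0, 0, 40, 0, 0, 0, 0, 40]}}

```text
t: 25.82
tool_pos: [0.5655, 0.2438, 0.0213]
orientation: [0.252, 3.131, 0.0]
force: [-5.5, -2.4, 12.2]
opening: 0.0499
gripper_force: 15.0
```

Call:
{"method": "play_rows", "body": {"deltas": [0, 0, 1, 0, 40, 0, 0, 0, 0, 40, 0, 0, 0, 0, 40]}}

```text
t: 26.07
tool_pos: [0.5659, 0.2438, 0.0208]
orientation: [0.252, 3.13, 0.0]
force: [-6.1, -4.1, 14.2]
opening: 0.0498
gripper_force: 15.0
```

Call:
{"method": "play_rows", "body": {"deltas": [0, 0, -1, 0, 75, 0, 0, 0, 0, 75, 0, 0, 0, 0, 75, 0, 0, 0, 0, 75, 0, 0, -20, 0, 75, 0, 0, -40, 0, 75, 0, 0, -40, 0, 75, 0, 0, -30, 0, 93, 0, 0, 0, 0, 93, 0, 0, 0, 0, 93]}}

```text
t: 26.9
tool_pos: [0.567, 0.2443, 0.1524]
orientation: [0.252, 3.127, 0.003]
force: [0.0, 0.3, -0.4]
opening: 0.0898
gripper_force: 0.0
```

```bash
python3 -c "
from h import *
goto(.420,.130,.15,81)"
```

```text
t 26.9 jaw 80.8 q6 -1.09 shift [ 126.8 -136.4    1.5] rows>=4.5 turn -0.2 tilt [ 0.005  0.002 -1.   ]
```

Call:
{"method": "play_rows", "body": {"deltas": [14, -15, 0, 0, 93, 24, -26, 0, 0, 93, 26, -28, 0, 0, 93, 26, -28, 0, 0, 93, 21, -23, 0, 0, 93, 12, -13, 0, 0, 93, 3, -3, 0, 0, 93, 0, 0, 0, 0, 93, 0, 0, 0, 0, 93, 0, 0, 0, 0, 93]}}

```text
t: 27.73
tool_pos: [0.4196, 0.1301, 0.1492]
orientation: [-0.252, -3.131, -0.0]
force: [0.4, 0.6, -0.8]
opening: 0.093
gripper_force: 0.0
```

```bash
python3 - <<'E'
from h import *
goto(.420,.130,.046,81)
c=cam('wrist');cv2.imwrite('pics/w7.png',c['pixels'])
R=cv2.Rodrigues(np.array(c['rotation']))[0] if np.size(c['rotation'])==3 else np.array(c['rotation'])
for n,P in dict(base=(.42,.13,0),top=(.42,.13,.09)).items():
    q=R.T@(np.array(P)-c['eye']);q=np.array(c['mtx'])@[q[0],-q[1],-q[2]];print(n,(q[:2]/q[2]).round(1))
E
```

```text
t 27.7 jaw 80.8 q6 -1.23 shift [ -0.5  -0.  103.2] rows>=2.5 turn -0.2 tilt [-0.  0. -1.]
base [318.3 217.7]
top [318.6 246.8]
```

View pics/w7.png

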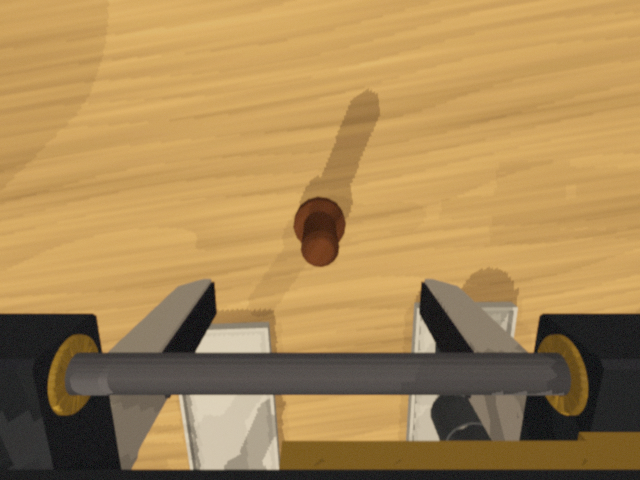

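The tamper top is at (320,248), and the prediction was (318.6,246.8), so it is well centred. Descend to the handle and grip.

Call:
{"method": "play_rows", "body": {"deltas": [0, 0, 30, 0, 93, 0, 0, 35, 0, 93, 0, 0, 28, 0, 93, 0, 0, 10, 0, 93, 0, 0, 0, 0, 15, 0, 0, 0, 0, 15, 0, 0, 0, 0, 15, 0, 0, 0, 0, 15, 0, 0, 0, 0, 15, 0, 0, 0, 0, 15], "newtons": 20}}

```text
t: 28.62
tool_pos: [0.4201, 0.1298, 0.0478]
orientation: [0.252, 3.129, 0.001]
force: [-0.3, -0.5, 0.2]
opening: 0.0571
gripper_force: 0.0
```

Call:
{"method": "play_rows", "body": {"deltas": [0, 0, 0, 0, 15, 0, 0, 0, 0, 15, 0, 0, 0, 0, 15, 0, 0, 0, 0, 15, 0, 0, 0, 0, 15, 0, 0, 0, 0, 15, 0, 0, 0, 0, 15, 0, 0, 0, 0, 15]}}

```text
t: 29.28
tool_pos: [0.419, 0.1296, 0.0465]
orientation: [-0.252, -3.131, 0.0]
force: [0.8, 0.4, 0.4]
opening: 0.0251
gripper_force: 20.0
```

Call:
{"method": "play_rows", "body": {"deltas": [0, 0, -20, 0, 15, 0, 0, -35, 0, 15, 0, 0, -35, 0, 15, 0, 0, -30, 0, 15, 0, 0, -10, 0, 15, 0, 0, 0, 0, 15, 0, 0, 0, 0, 15]}}

```text
t: 29.87
tool_pos: [0.4189, 0.1295, 0.1756]
orientation: [-0.252, -3.131, 0.0]
force: [-1.0, -0.7, -2.0]
opening: 0.0254
gripper_force: 19.9
```

```bash
python3 -c "
from h import *
goto(.583,.017,.17,82.8)"
```

```text
t 29.9 jaw 80.8 q6 -1.23 shift [-180.   -84.8    5.6] rows>=4.8 turn -2.0 tilt [-0. -0. -1.]
```

Call:
{"method": "play_rows", "body": {"deltas": [-15, -7, 0, 0, 15, -28, -13, 0, 0, 15, -34, -16, 0, 0, 15, -34, -16, 0, 0, 15, -34, -16, 0, 0, 15, -23, -11, 0, 0, 15, -12, -6, 0, -2, 15, 0, 0, 0, 0, 15, 0, 0, 0, 0, 15, 0, 0, 0, 0, 15]}}

```text
t: 30.7
tool_pos: [0.5814, 0.0175, 0.1742]
orientation: [-0.198, -3.132, -0.0]
force: [-1.4, -0.8, -1.9]
opening: 0.0251
gripper_force: 19.9
```

```bash
python3 -c "
from h import *
goto(.583,.017,.05,82.8)
c=cam('wrist');cv2.imwrite('pics/w8.png',c['pixels'])"
```

```text
t 30.7 jaw 82.8 q6 -1.50 shift [ -2.1  -0.3 124.2] rows>=3.0 turn -0.0 tilt [-0.004  0.001 -1.   ]
```

View pics/w8.png

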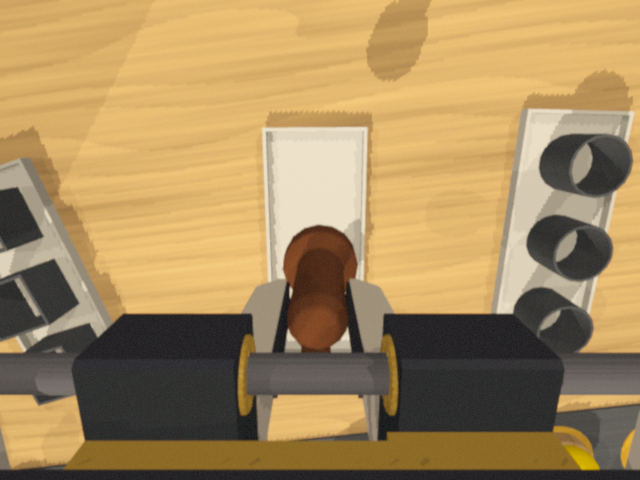

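The tamper is upright over its tray (edges at 264 and 367 px, tamper at 319). The round and square trays each show three rings standing in line. Lower.

Call:
{"method": "play_rows", "body": {"deltas": [-2, -1, 30, 0, 15, 0, 0, 36, 0, 15, 0, 0, 32, 0, 15, 0, 0, 14, 0, 15, 0, 0, 5, 0, 15, 0, 0, 3, 0, 15, 0, 0, 1, 0, 15, 0, 0, 1, 0, 15, 0, 0, 0, 0, 15, 0, 0, 0, 0, 15]}}

```text
t: 31.58
tool_pos: [0.586, 0.0156, 0.0561]
orientation: [0.197, 3.133, 0.0]
force: [0.2, 0.3, -1.0]
opening: 0.0251
gripper_force: 19.9
```

Call:
{"method": "play_rows", "body": {"deltas": [0, 0, 1, 0, 15, 0, 0, 0, 0, 15, 0, 0, 0, 0, 15, 0, 0, 0, 0, 15]}}

```text
t: 31.92
tool_pos: [0.585, 0.0156, 0.0536]
orientation: [0.197, 3.135, -0.0]
force: [-0.2, -0.3, -1.0]
opening: 0.0249
gripper_force: 19.9
```

Call:
{"method": "play_rows", "body": {"deltas": [0, 0, 1, 0, 15, 0, 0, 1, 0, 15, 0, 0, 0, 0, 15, 0, 0, 0, 0, 15]}}

```text
t: 32.25
tool_pos: [0.5848, 0.0157, 0.0513]
orientation: [-0.197, -3.135, -0.0]
force: [0.3, 0.1, -1.5]
opening: 0.0254
gripper_force: 19.9
```

Call:
{"method": "play_rows", "body": {"deltas": [0, 0, 1, 0, 15, 0, 0, 1, 0, 15, 0, 0, 0, 0, 15, 0, 0, 0, 0, 15]}}

```text
t: 32.58
tool_pos: [0.585, 0.0157, 0.0495]
orientation: [0.197, 3.135, 0.0]
force: [-0.6, 0.2, -1.2]
opening: 0.0251
gripper_force: 20.0
```

Call:
{"method": "play_rows", "body": {"deltas": [0, 0, 1, 0, 15, 0, 0, 0, 0, 15, 0, 0, 0, 0, 15]}}

```text
t: 32.83
tool_pos: [0.5857, 0.0157, 0.0495]
orientation: [0.197, 3.134, 0.0]
force: [-0.3, 1.1, 5.4]
opening: 0.0255
gripper_force: 20.0
```

Call:
{"method": "play_rows", "body": {"deltas": [0, 0, 1, 0, 15, 0, 0, 0, 0, 15, 0, 0, 0, 0, 15]}}

```text
t: 33.08
tool_pos: [0.5862, 0.0159, 0.0493]
orientation: [0.197, 3.133, 0.001]
force: [-1.0, 1.5, 9.7]
opening: 0.0253
gripper_force: 20.0
```

Call:
{"method": "play_rows", "body": {"deltas": [0, 0, -1, 0, 75, 0, 0, 0, 0, 75, 0, 0, 0, 0, 75, 0, 0, 0, 0, 75, 0, 0, 0, 0, 75, 0, 0, 0, 0, 75, 0, 0, -20, 0, 75, 0, 0, -40, 0, 75, 0, 0, -40, 0, 75, 0, 0, -40, 0, 75]}}

```text
t: 33.92
tool_pos: [0.5841, 0.0157, 0.1894]
orientation: [-0.197, -3.134, 0.0]
force: [1.7, -0.6, 0.5]
opening: 0.0742
gripper_force: 0.0
```

Call:
{"method": "play_rows", "body": {"deltas": [25, 0, 0, 0, 75, 35, 0, 0, 0, 75, 35, 0, 0, 0, 75, 35, 0, 0, 0, 75, 25, 0, 0, 0, 75, 10, 0, 0, 0, 75, 0, 0, 0, 0, 75, 0, 0, 0, 0, 75]}}

```text
t: 34.58
tool_pos: [0.4216, 0.0363, 0.1889]
orientation: [0.197, 3.134, 0.0]
force: [0.6, 0.5, 0.1]
opening: 0.0753
gripper_force: 0.0
```

```bash
python3 - <<'E'
from h import *
a=cam("top")["pixels"];b=cam("side")["pixels"]
x=np.vstack([np.hstack([cv2.resize(a[70:260,70:560],(800,300),interpolation=cv2.INTER_CUBIC)]),cv2.resize(b[90:400,200:620],(800,300),interpolation=cv2.INTER_CUBIC)])
cv2.imwrite("pics/fin.png",np.clip(x*1.5,0,255).astype(np.uint8))
E
```

```text
(no output)
```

View pics/fin.png

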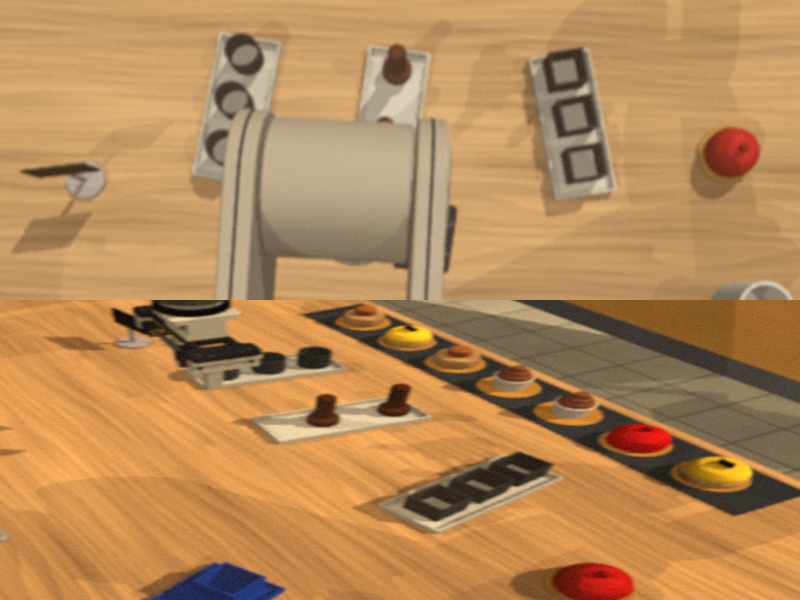

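All five stand upright in their own trays. The square tray shows its three rings at (565,70), (575,117) and (584,163). The round tray shows its three at the left, and the tamper stands in line with its sample. The cake and price stand have not moved, so I'm handing in.

```bash
python3 -c "
from plant import robot
print(robot.close_job())"
```

```text
the job is handed in; nothing more can be done
None
```

I put all five tools upright in the trays with their own kind and handed the job in at about 35 s; the last camera views showed the cake and price stand where they started, and no verdict came back.

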